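# Start the recorder and hold the telescopic microphone up at its second stop

## Task

Start a drum take: on the recorder press the long bar key all the way down and let it come up, then press the round key all the way down and let it come up (leave the square key between them alone). Then push the release button on the foot of the telescopic microphone stand fully down, and with the gripper pull the microphone straight up past the first stop to the second stop, so that the two thinner tubes are out and the thick third tube stays in. Finish while still holding the microphone there, steady (it sinks back if let go), with the other things on the table left where they stand.

Things in the scene. Friction and masses are not known exactly. Their poses are not given: they have to be found in the camera images.
- recorder: desktop audio recorder, a black box 160 mm deep (own x), 230 mm wide (own y), 40 mm high, fixed to the table; origin at the centre of its underside, z up. Three grey keys stand in a row along its own y, 35 mm from the centre towards its own -x edge: bar key at y = +70 mm, square key at y = 0, round key at y = -70 mm; a display and small dials lie on the other half (up to 48 mm above the table)
- stand: telescopic microphone stand, fixed to the table: a flat grey foot 190 mm long (own x), 90 mm wide, 28 mm high, origin at the centre of its underside, z up. At own x = +50 mm stands the vertical pole: a fixed dark sleeve, 31 mm across, up to 105 mm above the table, out of which three nested tubes slide, the microphone on the thinnest. At own x = -55 mm is the round release button
- key_bar_top (a point): centre of the top face of the bar key (18 x 46 mm, the long side along the recorder's y), 52 mm above the table when up
- key_square_top (a point): centre of the top face of the square key (26 x 26 mm), 52 mm above the table when up; not to be pressed
- key_round_top (a point): centre of the top face of the round key (28 mm across), 52 mm above the table when up
- key_bar (a joint): bar key, pressed depth in m: 0 up, 0.005 fully down; a spring pushes it back up, fully down takes 5 N
- key_square (a joint): square key, pressed depth in m, same spring and travel
- key_round (a joint): round key, pressed depth in m, same spring and travel
- release_top (a point): centre of the top face of the release button (30 mm across, black) on the stand's foot, 42 mm above the table when up
- release (a joint): release button, pressed depth in m: 0 up (telescope locked), 0.008 fully down (telescope free). It moves with about 2.5 N of friction, has no spring and stays down where it is pushed. The lock is quite clear by 0.006
- microphone: slim dark metal microphone, an upright cylinder 22 mm across and 60 mm long, on top of the thinnest tube: the part to grip. Origin on its axis 31 mm above its lower end and 29 mm below its top; 160 mm above the table with the telescope shut. The microphone weighs 60 to 130 g
- inner (a joint): thinnest tube (13 mm across), extension in m, 0 in to 0.06 out. Pulling the microphone draws this tube first, against a return spring and the weight, about 4 N in all; its end, 60 mm up, is the first stop
- middle (a joint): middle tube (19 mm across), extension in m, 0 in to 0.06 out. It follows once the inner tube is out, against about 9 N in all; its end, 120 mm of microphone travel in all, is the second stop
- thick (a joint): thickest moving tube (25 mm across), extension in m, 0 in to 0.06 out. It comes only if the microphone is pulled on beyond the second stop with about 16 N or more; it should stay in
- can: a plain aluminium drinks can, upright, 66 mm across, 115 mm high; loose, not part of the job; origin at the centre of its underside
- shaker: a wooden egg shaker standing up, 44 mm across, 55 mm high; loose, not part of the job; origin at the centre of its underside
- metronome: a wooden cone-shaped metronome, 80 mm across the foot, 110 mm high; loose, not part of the job; origin at the centre of its underside
- mug: a white ceramic mug, 80 mm across, 90 mm high, with a handle on its own +y side; loose, not part of the job; origin at the centre of its underside
- tape: a roll of tape lying flat, 96 mm outside, 76 mm inside, 25 mm high; loose, not part of the job; origin at the centre of its underside
- picks: an open tin for guitar picks, 70 x 90 x 30 mm; loose, not part of the job; origin at the centre of its underside

How it is judged:
By the outcome, as a careful person would: the job done as asked, in the order asked, and still so for the second after the job is handed in, while the arm keeps its last pose, push and grip.
It also fails if it takes over 64 s, if anything falls off the work surface, if the arm or the gripper's body presses on something with over 40 N, if the wrist force passes 120 N, or if a joint passes its speed limit or range.

## Robot

A 6-joint arm with a two-finger parallel gripper is mounted at the origin on the work surface. World frame = base frame: x ahead of the robot, y to its left, z up, the work surface at z = 0. Lengths are in m, angles in degrees, forces in N, time in s.
With the tool pointing down it reaches from about 0.375 to 0.9 m from the base axis. Payload 3.1 kg.
Tool frame: the origin (TCP) lies midway between the tips of the shut fingers; the grasp point (between the pads) lies 19 mm behind it; z points along the fingers, y is the line along which they close (so a half turn about z gives the same grasp; the last joint's range is limited). The gripper opens to 87 mm and grips with 3 to 60 N. Pads are 19 mm wide; open, the fingers measure 117 mm over their backs; the gripper's body (75 mm by 190 mm) begins 51 mm behind the grasp point.
Start: joints at [-78.237, 30.224, 82.088, -0, 67.689, -10.227], TCP at [0.234, -0.579, 0.223] pointing down, gripper open.
Joint ranges: [-176.69, 176.69], [-43.24, 126.21], [12.49, 139.97], [-82, 262], [0, 151.66], [-163.58, 163.58]. Speed limits (degrees/s): [159.86, 159.86, 180, 180, 180, 180].

## Interface

Orientations are given as a 3x3 rotation matrix whose columns are the frame's x, y, z axes.
In Python, from rig import bot gives the robot as it stands.
- The arm moves only by the tool move_tool, called as name(argument=value, ...) on one line, values as JSON. Schema: {"type":"object","properties":{"offsets":{"type":"array","items":{"type":"object","properties":{"dx":{"type":"number"},"dy":{"type":"number"},"dz":{"type":"number"},"wx":{"type":"number"},"wy":{"type":"number"},"wz":{"type":"number"},"jaw":{"type":"number"}},"additionalProperties":false,"required":["jaw"]},"minItems":1,"maxItems":20},"only":{"type":"string"},"quiet":{"type":"boolean"},"lines":{"type":"string"}},"required":["offsets"],"additionalProperties":false}. offsets is a list of rows, 1 to 20 of them, each an object with the fields dx, dy, dz (the shift in m), wx, wy, wz (a rotation vector in degrees), jaw (the opening from 0.0 (shut) to 1.0 (fully open)); a field left out counts as zero (the opening has to be given); each row is the pose to reach, as a shift and turn from the pose commanded when the call began, along the tool's axes at that moment; what a row does not reach only later rows make up. A row lasts 1/10 s, in which the tool goes at most 0.05 m and 8.59 degrees, less where a joint would pass 70% of its speed; a pose out of reach is approached as far as the arm can. The fingers move at their own pace and stop on an object; the grip force is fixed at half the most. Time passes only in rows, so rows that do not move let the fingers close. The tool returns the time, the measured TCP pose, the force, the opening and the grip force at its end. only (a regular expression) keeps the lines of the reply that match it, lines (a string "A,B") keeps lines A to B, and quiet returns only ok. Input that does not fit is refused with a message, and nothing moves.
- bot.read_state(): the state, without advancing time (a new reading comes with each control period).
- bot.capture(name): name is "scene" or "side" or "wrist"; returns a dict with "color" (480x640x3 uint8, red, green, blue), "K" (3x3 intrinsics, pixels), "view" (4x4, takes a point from world to camera coordinates); the wrist camera has in their place "mount" (4x4, takes a point from camera to tool coordinates, whose origin is the TCP and whose axes are the flange's). Camera axes: x right, y up, looking along -z (the intrinsics and any distortion apply to the point x, -y, -z); pixel columns grow to the right and rows downward; lengths in m; the calibration is good to about 2 mm. A picture is of the moment at which its call begins: read the wrist's pose just before it. There is no depth.
- bot.hand_in(): hands the job in; it is judged then, once.
The state is a dict: "time_s": time; "joint_positions": joint angles; "qvel": joint speeds; "tau": joint torques, N m; "position": TCP position; "tcp_rot": TCP orientation; "force": force on the tool from outside, world axes, zero at the start; "moment": the same for the moment, N m; "opening": opening from 0.0 (shut) to 1.0 (fully open); "grasp_force": force on a finger pad.
Only numpy, scipy, OpenCV 4.12 (cv2) and the standard library are available. Lean on these libraries where they do the work, as an engineer would, in place of code of your own. Each camera call takes 0.05 s, during which the arm holds its last target. There are 200 camera calls.

## Working session

There is one attempt and no reset: what is moved stays moved. The work goes in short steps, Python scripts to look and compute and a tool call to move; the robot and the scene stay as the last step left them, time stands still between calls to the robot, and variables do not carry over. Pictures are saved under pics/ and viewed, at most 10 in all, crops included, and the job is handed in when it is done.

```bash
mkdir -p pics; ls
```

Run:
```python
from rig import bot
import cv2,numpy as np
s=bot.read_state();print(s)
for n in("scene","side"):
    c=bot.capture(n);cv2.imwrite(f"pics/{n}0.png",c["color"][:,:,::-1]);print(n,{k:v for k,v in c.items() if k!="color"})
```

```text
pics
rig.py
{'time_s': 0.0, 'joint_positions': array([-7.82379323e+01,  3.02779349e+01,  8.21578561e+01,  3.15894080e-04,
        6.76884005e+01, -1.02254030e+01]), 'qvel': array([-0.0410526 ,  0.02803719,  0.02171245,  0.02035648, -0.00283795,
       -0.10613642]), 'tau': array([-1.54329937e-03, -4.40043175e+01, -1.76593924e+01,  6.32314011e-02,
        5.82140533e-02, -1.76581066e-04]), 'position': array([ 0.23389664, -0.57878358,  0.22157453]), 'tcp_rot': array([[ 9.27266621e-01,  3.74401418e-01, -4.36856862e-04],
       [ 3.74401470e-01, -9.27264273e-01,  2.12307554e-03],
       [ 3.89800732e-04, -2.13221693e-03, -9.99997651e-01]]), 'force': array([ 0.33110617, -0.69282334,  1.07216059]), 'moment': array([-0.01812875, -0.04282072,  0.03972738]), 'grasp_force': 0.0, 'opening': 1.0011429308352022}
scene {'K': array([[473.98515251,   0.        , 323.77363513],
       [  0.        , 473.98515251, 233.09851427],
       [  0.        ,   0.        ,   1.        ]]), 'view': array([[ 0.61211171,  0.79070461, -0.01026998, -0.37455843],
       [-0.63017029,  0.49559995,  0.59771741,  0.30495041],
       [ 0.47770771, -0.35939799,  0.80164108, -1.45253625],
       [ 0.        ,  0.        ,  0.        ,  1.        ]])}
side {'K': array([[549.65201852,   0.        , 323.47281714],
       [  0.        , 549.65201852, 238.35353861],
       [  0.        ,   0.        ,   1.        ]]), 'view': array([[-0.7043787 , -0.70968706,  0.01396154,  0.43200741],
       [ 0.54484804, -0.52795658,  0.65146179, -0.4141397 ],
       [-0.45496291,  0.46648273,  0.75855297, -1.24565553],
       [ 0.        ,  0.        ,  0.        ,  1.        ]])}
```

View pics/scene0.png

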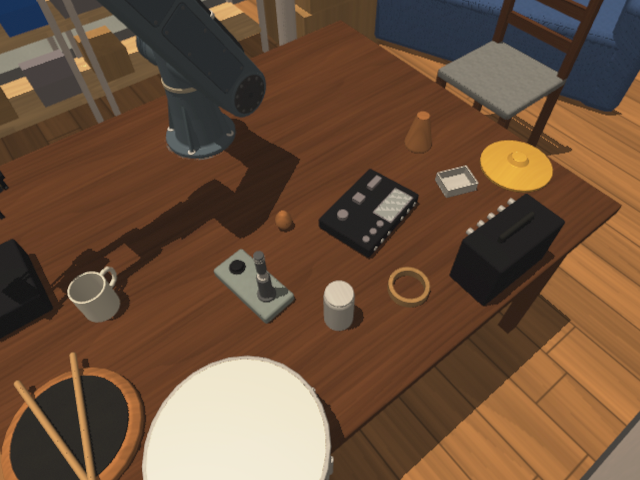

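View pics/side0.png

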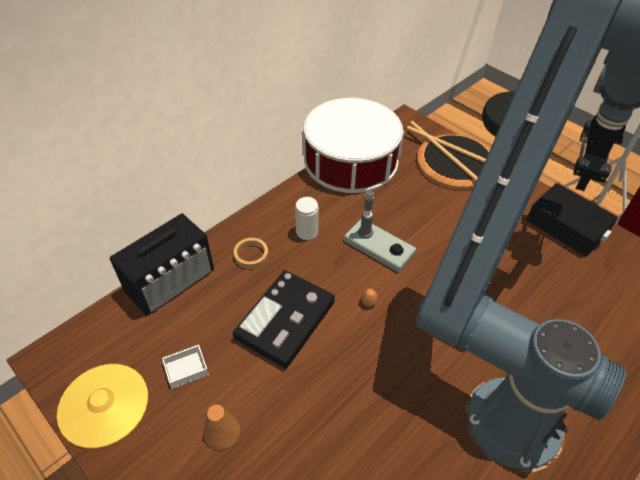

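The recorder is near (370,212) in the scene view, with the bar key at (374,182), square at (358,198) and round at (343,214). The stand is near (255,285). I'll enlarge both views to read the pixels more closely.

Run:
```python
import cv2
for n,(x,y,w,h) in {"scene":(205,165,220,160),"side":(225,185,200,185)}.items():
    i=cv2.imread(f"pics/{n}0.png")[y:y+h,x:x+w]
    f=3.5 if n=="scene" else 3
    cv2.imwrite(f"pics/{n}0c.png",cv2.resize(i,None,fx=f,fy=f,interpolation=cv2.INTER_CUBIC))
```

```text
(no output)
```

View pics/scene0c.png

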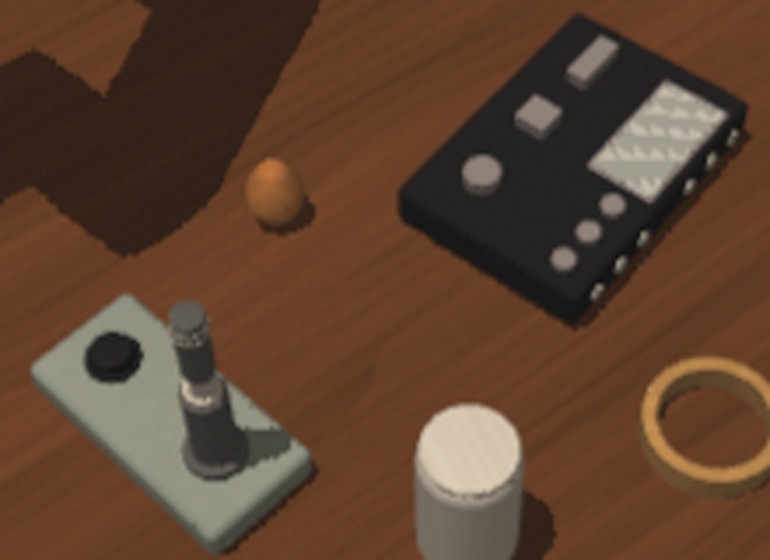

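View pics/side0c.png

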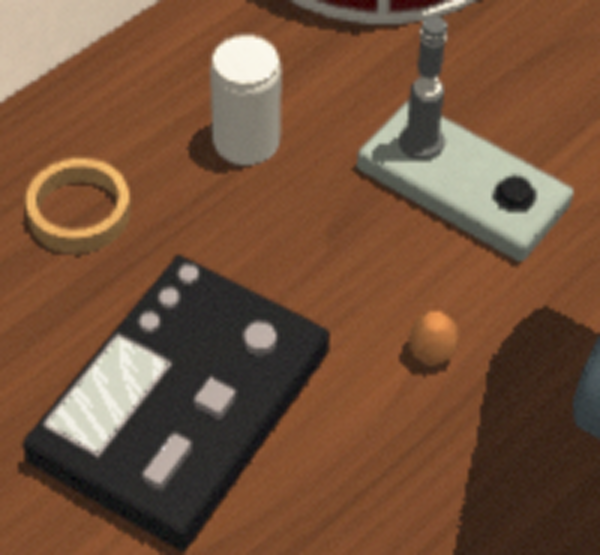

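Create h.py:
```python
import numpy as np
from rig import bot
def ray(c,uv):
    V=c["view"];R=V[:3,:3];o=-R.T@V[:3,3]
    p=np.linalg.solve(c["K"],[uv[0],uv[1],1]);return o,R.T@(p*[1,-1,-1])
def atz(c,uv,z):
    o,d=ray(c,uv);return o+d*(z-o[2])/d[2]
def tri(a,b):
    A=np.zeros((3,3));B=np.zeros(3)
    for o,d in(a,b):
        d=d/np.linalg.norm(d);P=np.eye(3)-np.outer(d,d);A+=P;B+=P@o
    return np.linalg.solve(A,B)
```

Run:
```python
from h import *
np.set_printoptions(precision=4,suppress=True)
s=bot.capture("scene");d=bot.capture("side")
P={}
for n,a,b,z in[("bar",(594,56),(167,457),.052),("sq",(539,111),(215,394),.052),("rnd",(482,168),(260,335),.052),("rel",(114,352),(516,191),.042),("mic",(187,315),(432,27),.189),
  ("can",(470,447),(246,62),.115)]:
    a=np.array([205,165])+(np.array(a)+.5)/3.5-.5;b=np.array([225,185])+(np.array(b)+.5)/3-.5
    p,q=atz(s,a,z),atz(d,b,z);P[n]=(p+q)[:2]/2
    print(n,p[:2],q[:2],P[n],tri(ray(s,a),ray(d,b)))
u=P["bar"]-P["rnd"];print(np.linalg.norm(u),np.degrees(np.arctan2(u[1],u[0]))-90)
v=P["mic"]-P["rel"];print(np.linalg.norm(v),np.degrees(np.arctan2(v[1],v[0])))
```

```text
bar [0.509 0.25 ] [0.5075 0.252 ] [0.5083 0.251 ] [0.5081 0.2513 0.0504]
sq [0.5254 0.1816] [0.5241 0.1841] [0.5247 0.1829] [0.5246 0.1831 0.0503]
rnd [0.5415 0.1144] [0.5405 0.1168] [0.541  0.1156] [0.5409 0.1156 0.0505]
rel [ 0.506  -0.1749] [ 0.4965 -0.168 ] [ 0.5013 -0.1714] [ 0.5004 -0.1734  0.0339]
mic [ 0.606  -0.1602] [ 0.602  -0.1528] [ 0.604  -0.1565] [ 0.6042 -0.1579  0.1844]
can [ 0.7418 -0.0592] [ 0.7369 -0.0549] [ 0.7393 -0.0571] [ 0.7399 -0.0577  0.1108]
0.13934151161279054 13.586195679003865
0.10384760179831792 8.275626173444994
```

The six points fit their known heights and the 140 mm and 105 mm spacings to within 2 mm or so. The button is off by a few mm, so I'll refine it later. Next I'll move above the bar key with the fingers shut.

move_tool(offsets=[{"dx":0.565, "dy":-0.667, "wz":8.4, "jaw":0}, {"dx":0.565, "dy":-0.667, "wz":8.4, "jaw":0}, {"dx":0.565, "dy":-0.667, "wz":8.4, "jaw":0}, {"dx":0.565, "dy":-0.667, "wz":8.4, "jaw":0}, {"dx":0.565, "dy":-0.667, "wz":8.4, "jaw":0}, {"dx":0.565, "dy":-0.667, "wz":8.4, "jaw":0}, {"dx":0.565, "dy":-0.667, "wz":8.4, "jaw":0}, {"dx":0.565, "dy":-0.667, "wz":8.4, "jaw":0}, {"dx":0.565, "dy":-0.667, "wz":8.4, "jaw":0}, {"dx":0.565, "dy":-0.667, "wz":8.4, "jaw":0}, {"dx":0.565, "dy":-0.667, "wz":8.4, "jaw":0}, {"dx":0.565, "dy":-0.667, "wz":8.4, "jaw":0}, {"dx":0.565, "dy":-0.667, "wz":8.4, "jaw":0}, {"dx":0.565, "dy":-0.667, "wz":8.4, "jaw":0}, {"dx":0.565, "dy":-0.667, "wz":8.4, "jaw":0}, {"dx":0.565, "dy":-0.667, "wz":8.4, "jaw":0}, {"dx":0.565, "dy":-0.667, "wz":8.4, "jaw":0}, {"dx":0.565, "dy":-0.667, "dz":0.06, "wz":8.4, "jaw":0}, {"dx":0.565, "dy":-0.667, "dz":0.10, "wz":8.4, "jaw":0}, {"dx":0.565, "dy":-0.667, "dz":0.135, "wz":8.4, "jaw":0}])

```text
time_s: 2.2
position: [0.5076, 0.2519, 0.0853]
tcp_rot: [[0.971, 0.237, -0.001], [0.237, -0.971, -0.0], [-0.001, -0.0, -1.0]]
force: [-0.3, -0.9, -0.6]
opening: 0.004
grasp_force: 0.0
```

move_tool(offsets=[{"dz":0.03, "jaw":0}, {"dz":0.034, "jaw":0}, {"dz":0.037, "jaw":0}, {"dz":0.04, "jaw":0}, {"dz":0.04, "jaw":0}])

```text
time_s: 2.7
position: [0.5082, 0.2505, 0.049]
tcp_rot: [[0.972, 0.235, 0.001], [0.235, -0.972, 0.0], [0.001, -0.0, -1.0]]
force: [-2.8, -0.1, 3.6]
opening: 0.006
grasp_force: 1.9
```

move_tool(offsets=[{"dz":0.002, "jaw":0}, {"dz":0.004, "jaw":0}, {"dz":0.004, "jaw":0}])

```text
time_s: 3.0
position: [0.5085, 0.2506, 0.0471]
tcp_rot: [[0.972, 0.235, 0.002], [0.235, -0.972, 0.0], [0.002, 0.0, -1.0]]
force: [-6.3, -1.3, 21.3]
opening: 0.002
grasp_force: 10.4
```

move_tool(offsets=[{"dz":0.002, "jaw":0}, {"dz":0.002, "jaw":0}])

```text
time_s: 3.2
position: [0.5086, 0.2506, 0.0469]
tcp_rot: [[0.972, 0.235, 0.002], [0.235, -0.972, 0.0], [0.002, 0.0, -1.0]]
force: [-9.3, -3.2, 33.0]
opening: 0.005
grasp_force: 16.3
```

Bar key bottomed: TCP at 0.047 with the force rising steeply. I'll release it and go on to the round key.

move_tool(offsets=[{"dz":-0.03, "jaw":0}, {"dz":-0.045, "jaw":0}, {"dy":0.05, "dz":-0.045, "jaw":0}, {"dy":0.1, "dz":-0.045, "jaw":0}, {"dy":0.139, "dz":-0.045, "jaw":0}, {"dy":0.139, "dz":-0.045, "jaw":0}, {"dy":0.139, "dz":-0.03, "jaw":0}, {"dy":0.139, "dz":-0.012, "jaw":0}, {"dy":0.139, "dz":-0.008, "jaw":0}, {"dy":0.139, "dz":-0.004, "jaw":0}, {"dy":0.139, "dz":-0.002, "jaw":0}, {"dy":0.139, "dz":-0.001, "jaw":0}, {"dy":0.139, "dz":-0.001, "jaw":0}])

```text
time_s: 4.5
position: [0.5417, 0.1156, 0.047]
tcp_rot: [[0.972, 0.236, 0.003], [0.236, -0.972, -0.001], [0.003, 0.002, -1.0]]
force: [-6.8, -1.9, 25.3]
opening: 0.0
grasp_force: 13.1
```

Round key bottomed too. I'll let it up and move above the foot, high enough to take a wrist picture.

move_tool(offsets=[{"dz":-0.04, "jaw":0}, {"dz":-0.09, "jaw":0}, {"dz":-0.14, "jaw":0}, {"dz":-0.19, "jaw":0}, {"dx":-0.02, "dy":0.05, "dz":-0.22, "jaw":0}, {"dx":-0.04, "dy":0.1, "dz":-0.22, "jaw":0}, {"dx":-0.06, "dy":0.15, "dz":-0.22, "jaw":0}, {"dx":-0.08, "dy":0.2, "dz":-0.22, "jaw":0}, {"dx":-0.1, "dy":0.25, "dz":-0.22, "jaw":0}, {"dx":-0.1075, "dy":0.27, "dz":-0.22, "jaw":0}, {"dx":-0.1075, "dy":0.27, "dz":-0.22, "jaw":0}, {"dx":-0.1075, "dy":0.27, "dz":-0.22, "jaw":0}])

```text
time_s: 5.7
position: [0.4997, -0.1727, 0.263]
tcp_rot: [[0.973, 0.233, 0.001], [0.233, -0.973, 0.0], [0.001, -0.0, -1.0]]
force: [-1.1, 0.1, 0.1]
opening: 0.005
grasp_force: 0.0
```

Run:
```python
from h import *
import cv2,pickle
s=bot.read_state();c=bot.capture("wrist");print(c["K"],c["mount"],s["position"],s["tcp_rot"],s["force"])
pickle.dump((s,c),open("w1.pkl","wb"));cv2.imwrite("pics/w1.png",c["color"][:,:,::-1])
```

```text
[[362.29728588   0.         321.99192235]
 [  0.         362.29728588 236.32619911]
 [  0.           0.           1.        ]] [[-6.40863490e-04  9.65096945e-01  2.61892106e-01  7.13670442e-02]
 [ 9.99999684e-01  4.95393755e-04  6.21478402e-04 -5.32407853e-04]
 [ 4.70047193e-04  2.61892422e-01 -9.65096958e-01 -1.61712342e-01]
 [ 0.00000000e+00  0.00000000e+00  0.00000000e+00  1.00000000e+00]] [ 0.49972649 -0.17269797  0.26297289] [[ 9.72554024e-01  2.32675524e-01  8.78621174e-04]
 [ 2.32675245e-01 -9.72554401e-01  4.08427960e-04]
 [ 9.49538079e-04 -1.92784859e-04 -9.99999531e-01]] [-1.12586044  0.05657245  0.12455948]
```

View pics/w1.png

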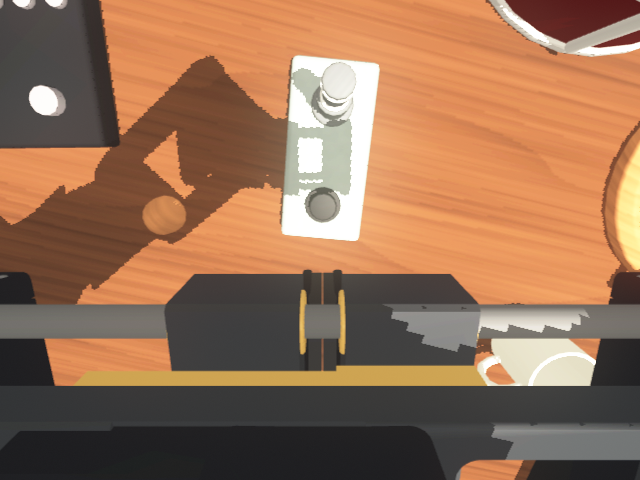

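The wrist view shows the button top at about (323,205), the mic top at about (339,80), and a clear foot. Next I'll turn these into positions.

Run:
```python
from h import *
import pickle
s,c=pickle.load(open("w1.pkl","rb"))
T=np.eye(4);T[:3,:3]=s["tcp_rot"];T[:3,3]=s["position"]
c["view"]=np.linalg.inv(T@c["mount"])
b=atz(c,(323,205),.042);m=atz(c,(339,79),.189)
for uv in[(293,56),(379,65),(282,236),(359,241)]:print(atz(c,uv,.028))
v=(m-b)[:2];print(b,m,np.linalg.norm(v),np.degrees(np.arctan2(v[1],v[0])))
R=s["tcp_rot"];print(R.T@(b-s["position"]),R.T@(m-s["position"]))
```

```text
[ 0.63943    -0.10873363  0.028     ]
[ 0.6514118  -0.19462228  0.028     ]
[ 0.45431448 -0.13606606  0.028     ]
[ 0.46889763 -0.22252861  0.028     ]
[ 0.50216468 -0.17240136  0.042     ] [ 0.6048491  -0.15744434  0.189     ] 0.10376801714055364 8.287424045785357
[0.00223047 0.00032143 0.22097505] [0.10571632 0.00963873 0.07407145]
```

move_tool(offsets=[{"wz":-60, "jaw":0}, {"wz":-60, "jaw":0}, {"wz":-60, "jaw":0}, {"wz":-60, "jaw":0}, {"wz":-60, "jaw":0}, {"wz":-60, "jaw":0}, {"wz":-60, "jaw":0}, {"wz":-120, "jaw":0}, {"wz":-120, "jaw":0}, {"wz":-120, "jaw":0}, {"wz":-120, "jaw":0}, {"wz":-120, "jaw":0}, {"wz":-120, "jaw":0}, {"wz":-120, "jaw":0}, {"wz":-175, "jaw":0}, {"wz":-175, "jaw":0}, {"wz":-175, "jaw":0}, {"wz":-175, "jaw":0}, {"wz":-175, "jaw":0}, {"wz":-175, "jaw":0}])

```text
time_s: 7.75
position: [0.5001, -0.1696, 0.2628]
tcp_rot: [[-0.995, -0.1, 0.0], [-0.1, 0.995, 0.001], [-0.0, 0.001, -1.0]]
force: [-0.2, -0.4, -0.7]
opening: 0.003
grasp_force: 0.0
```

move_tool(offsets=[{"jaw":0}, {"jaw":0}])

```text
time_s: 7.95
position: [0.5, -0.1706, 0.2627]
tcp_rot: [[-0.996, -0.089, 0.0], [-0.089, 0.996, 0.0], [-0.0, 0.0, -1.0]]
force: [-0.8, 0.5, 0.3]
opening: 0.006
grasp_force: 0.0
```

move_tool(offsets=[{"dy":-0.0025, "dz":0.05, "jaw":0}, {"dy":-0.0025, "dz":0.1, "jaw":0}, {"dy":-0.0025, "dz":0.15, "jaw":0}, {"dy":-0.0025, "dz":0.195, "jaw":0}, {"dy":-0.0025, "dz":0.21, "jaw":0}, {"dy":-0.0025, "dz":0.215, "jaw":0}, {"dy":-0.0025, "dz":0.22, "jaw":0}, {"dy":-0.0025, "dz":0.225, "jaw":0}, {"dy":-0.0025, "dz":0.229, "jaw":0}, {"dy":-0.0025, "dz":0.231, "jaw":0}, {"dy":-0.0025, "dz":0.231, "jaw":0}])

```text
time_s: 9.05
position: [0.5008, -0.1748, 0.0343]
tcp_rot: [[-0.996, -0.089, 0.002], [-0.089, 0.996, -0.001], [-0.002, -0.001, -1.0]]
force: [-1.8, 4.0, 15.9]
opening: 0.004
grasp_force: 7.8
```

move_tool(offsets=[{"dz":0.002, "jaw":0}, {"dz":0.002, "jaw":0}, {"dz":0.002, "jaw":0}])

```text
time_s: 9.35
position: [0.5008, -0.1748, 0.0341]
tcp_rot: [[-0.996, -0.09, 0.003], [-0.09, 0.996, -0.002], [-0.003, -0.002, -1.0]]
force: [-4.7, 3.7, 29.4]
opening: 0.005
grasp_force: 14.9
```

Release is down (TCP at 0.034 with a hard stop). Now I'll rise, open the gripper and go over the microphone.

move_tool(offsets=[{"dz":-0.05, "jaw":0}, {"dz":-0.1, "jaw":0}, {"dz":-0.15, "jaw":0}, {"dz":-0.2, "jaw":0.7}, {"dz":-0.22, "jaw":0.7}, {"dx":-0.05, "dy":0.0035, "dz":-0.22, "jaw":0.7}, {"dx":-0.1, "dy":0.007, "dz":-0.22, "jaw":0.7}, {"dx":-0.1043, "dy":0.0074, "dz":-0.22, "jaw":0.7}, {"dx":-0.1043, "dy":0.0074, "dz":-0.22, "jaw":0.7}, {"dx":-0.1043, "dy":0.0074, "dz":-0.22, "jaw":0.7}])

```text
time_s: 10.35
position: [0.6019, -0.1579, 0.2494]
tcp_rot: [[-0.996, -0.09, -0.002], [-0.09, 0.996, 0.0], [0.002, 0.0, -1.0]]
force: [0.2, -0.5, -0.1]
opening: 0.555
grasp_force: 0.0
```

Run:
```python
from h import *
import cv2,pickle
s=bot.read_state();c=bot.capture("wrist")
pickle.dump((s,c),open("w2.pkl","wb"));cv2.imwrite("pics/w2.png",c["color"][:,:,::-1])
```

```text
(no output)
```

View pics/w2.png

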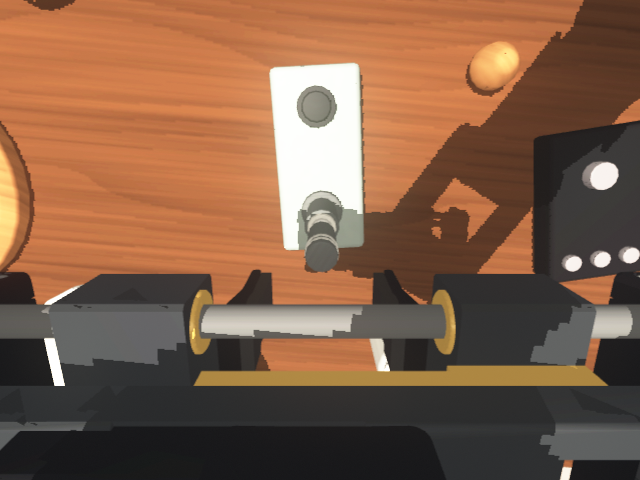

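The mic top is at about (322,254), centred between the fingers. The button is visibly down. I'll descend 0.108 and grip.

move_tool(offsets=[{"dx":-0.001, "dz":0.05, "jaw":0.7}, {"dx":-0.001, "dz":0.09, "jaw":0.7}, {"dx":-0.001, "dz":0.108, "jaw":0.7}, {"dx":-0.001, "dz":0.108, "jaw":0.7}, {"dx":-0.001, "dz":0.108, "jaw":0}, {"dx":-0.001, "dz":0.108, "jaw":0}, {"dx":-0.001, "dz":0.108, "jaw":0}, {"dx":-0.001, "dz":0.108, "jaw":0}, {"dx":-0.001, "dz":0.108, "jaw":0}, {"dx":-0.001, "dz":0.108, "jaw":0}, {"dx":-0.001, "dz":0.108, "jaw":0}, {"dx":-0.001, "dz":0.108, "jaw":0}])

```text
time_s: 11.6
position: [0.6045, -0.158, 0.142]
tcp_rot: [[-0.996, -0.09, 0.001], [-0.09, 0.996, -0.0], [-0.001, -0.0, -1.0]]
force: [-0.0, -0.1, 3.1]
opening: 0.248
grasp_force: 30.0
```

move_tool(offsets=[{"dz":-0.004, "jaw":0}, {"dz":-0.01, "jaw":0}, {"dz":-0.018, "jaw":0}, {"dz":-0.026, "jaw":0}, {"dz":-0.034, "jaw":0}, {"dz":-0.04, "jaw":0}, {"dz":-0.04, "jaw":0}])

```text
time_s: 12.3
position: [0.6043, -0.1579, 0.1828]
tcp_rot: [[-0.996, -0.09, 0.001], [-0.09, 0.996, -0.0], [-0.001, -0.0, -1.0]]
force: [0.9, -0.0, -3.2]
opening: 0.245
grasp_force: 30.0
```

move_tool(offsets=[{"dz":-0.008, "jaw":0}, {"dz":-0.014, "jaw":0}, {"dz":-0.018, "jaw":0}, {"dz":-0.022, "jaw":0}, {"dz":-0.026, "jaw":0}, {"dz":-0.03, "jaw":0}, {"dz":-0.036, "jaw":0}, {"dz":-0.042, "jaw":0}, {"dz":-0.05, "jaw":0}, {"dz":-0.058, "jaw":0}, {"dz":-0.064, "jaw":0}, {"dz":-0.068, "jaw":0}, {"dz":-0.07, "jaw":0}, {"dz":-0.07, "jaw":0}, {"dz":-0.07, "jaw":0}])

```text
time_s: 13.8
position: [0.6041, -0.1579, 0.2514]
tcp_rot: [[-0.996, -0.09, -0.0], [-0.09, 0.996, 0.0], [0.0, 0.0, -1.0]]
force: [1.0, -0.5, -8.0]
opening: 0.245
grasp_force: 30.0
```

move_tool(offsets=[{"dz":-0.003, "jaw":0}, {"dz":-0.006, "jaw":0}, {"dz":-0.008, "jaw":0}, {"dz":-0.009, "jaw":0}, {"dz":-0.009, "jaw":0}, {"dz":-0.009, "jaw":0}])

```text
time_s: 14.4
position: [0.6042, -0.1579, 0.2606]
tcp_rot: [[-0.996, -0.09, -0.0], [-0.09, 0.996, 0.0], [0.0, 0.0, -1.0]]
force: [-0.1, -0.6, -8.4]
opening: 0.25
grasp_force: 30.0
```

move_tool(offsets=[{"dz":-0.0005, "jaw":0}, {"dz":-0.001, "jaw":0}, {"dz":-0.001, "jaw":0}, {"dz":-0.001, "jaw":0}])

```text
time_s: 14.8
position: [0.6042, -0.1579, 0.2615]
tcp_rot: [[-0.996, -0.09, -0.0], [-0.09, 0.996, 0.0], [0.0, 0.0, -1.0]]
force: [0.3, 0.2, -8.7]
opening: 0.248
grasp_force: 30.0
```

Travel is 119.5 mm at 8.7 N, so I'll continue in half-millimetre steps until the force rises.

move_tool(offsets=[{"dz":-0.0005, "jaw":0}, {"dz":-0.0005, "jaw":0}, {"dz":-0.0005, "jaw":0}])

```text
time_s: 15.1
position: [0.6042, -0.1579, 0.262]
tcp_rot: [[-0.996, -0.09, -0.0], [-0.09, 0.996, 0.0], [0.0, 0.0, -1.0]]
force: [1.0, -0.5, -8.5]
opening: 0.247
grasp_force: 30.0
```

Run:
```python
from rig import bot
import cv2
c=bot.capture("side");cv2.imwrite("pics/s2.png",cv2.resize(c["color"][100:300,260:480,::-1],None,fx=3,fy=3,interpolation=2))
import numpy as np
f=[]
for _ in range(6):
    f.append(bot.read_state()["force"][2]);bot.capture("wrist")
print(np.round(f,1),bot.read_state()["position"])
```

```text
[-7.8 -9.4 -8.4 -8.3 -8.1 -8.3] [ 0.60419283 -0.15790773  0.26205953]
```

View pics/s2.png

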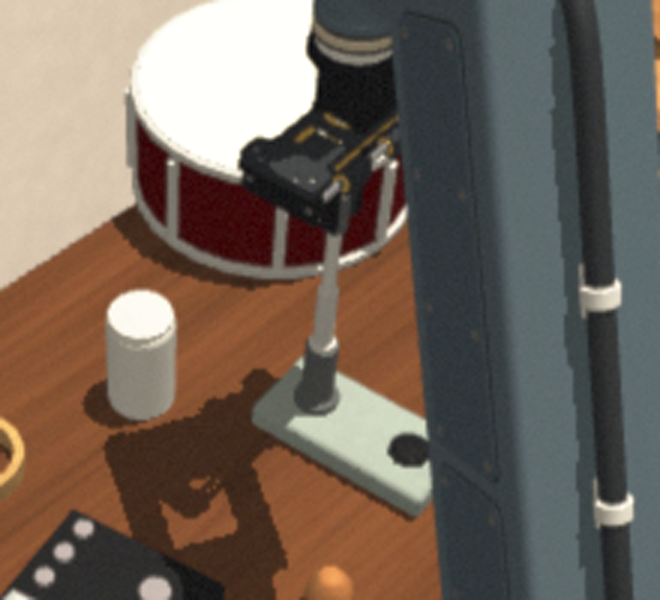

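Two thinner tubes are out: the thin one spans about (333,235)–(328,290) and the middle one down to the sleeve at (320,345). The can is unmoved. I'll make a few more half-millimetre steps to feel for the stop.

move_tool(offsets=[{"dz":-0.0005, "jaw":0}, {"dz":-0.0005, "jaw":0}, {"dz":-0.0005, "jaw":0}])

```text
time_s: 15.75
position: [0.6041, -0.1579, 0.2622]
tcp_rot: [[-0.996, -0.09, -0.0], [-0.09, 0.996, 0.0], [0.0, 0.0, -1.0]]
force: [0.7, -1.4, -11.0]
opening: 0.243
grasp_force: 30.0
```

move_tool(offsets=[{"dz":-0.0005, "jaw":0}, {"dz":-0.0005, "jaw":0}, {"dz":-0.0005, "jaw":0}])

```text
time_s: 16.05
position: [0.604, -0.1579, 0.2623]
tcp_rot: [[-0.996, -0.09, -0.001], [-0.09, 0.996, 0.0], [0.001, 0.001, -1.0]]
force: [1.5, -0.6, -15.8]
opening: 0.245
grasp_force: 30.0
```

The second stop is firm: 11 to 15.8 N over 0.1 mm of movement. I'll ease back 0.5 mm to stay under the 16 N at which the thick tube moves, then check it's steady.

move_tool(offsets=[{"dz":0.0004, "jaw":0}, {"dz":0.0004, "jaw":0}, {"dz":0.0004, "jaw":0}, {"dz":0.0004, "jaw":0}, {"dz":0.0004, "jaw":0}, {"dz":0.0004, "jaw":0}, {"dz":0.0004, "jaw":0}, {"dz":0.0004, "jaw":0}, {"dz":0.0004, "jaw":0}, {"dz":0.0004, "jaw":0}])

```text
time_s: 17.05
position: [0.604, -0.1579, 0.2624]
tcp_rot: [[-0.996, -0.09, -0.001], [-0.09, 0.996, 0.0], [0.001, 0.0, -1.0]]
force: [1.9, -1.0, -17.1]
opening: 0.245
grasp_force: 30.0
```

move_tool(offsets=[{"dz":0.0008, "jaw":0}, {"dz":0.0008, "jaw":0}, {"dz":0.0008, "jaw":0}])

```text
time_s: 17.35
position: [0.6043, -0.1579, 0.2623]
tcp_rot: [[-0.996, -0.09, 0.0], [-0.09, 0.996, -0.0], [-0.0, -0.0, -1.0]]
force: [1.2, -1.2, -13.2]
opening: 0.243
grasp_force: 30.0
```

move_tool(offsets=[{"jaw":0}, {"jaw":0}, {"jaw":0}, {"jaw":0}, {"jaw":0}, {"jaw":0}])

```text
time_s: 17.95
position: [0.6044, -0.158, 0.2622]
tcp_rot: [[-0.996, -0.09, 0.0], [-0.09, 0.996, -0.0], [-0.0, -0.0, -1.0]]
force: [0.2, -0.5, -10.5]
opening: 0.245
grasp_force: 30.0
```

move_tool(offsets=[{"dz":-0.0002, "jaw":0}, {"dz":-0.0002, "jaw":0}, {"dz":-0.0002, "jaw":0}, {"dz":-0.0002, "jaw":0}, {"dz":-0.0002, "jaw":0}, {"dz":-0.0002, "jaw":0}, {"dz":-0.0002, "jaw":0}, {"dz":-0.0002, "jaw":0}, {"dz":-0.0002, "jaw":0}, {"dz":-0.0002, "jaw":0}])

```text
time_s: 18.95
position: [0.6043, -0.158, 0.2622]
tcp_rot: [[-0.996, -0.09, 0.0], [-0.09, 0.996, -0.0], [-0.0, -0.0, -1.0]]
force: [-0.3, 0.3, -8.7]
opening: 0.245
grasp_force: 30.0
```

Steady at 120.2 mm of travel with 8.7 N.

```bash
python3 -c "from rig import bot;print(bot.hand_in())"
```

```text
the job is handed in; nothing more can be done
None
```

The job is handed in: bar key, round key and release button were each pressed to their stops in order, and the gripper is holding the microphone steady at the second stop (about 120 mm of travel); pull peaked briefly at 17.1 N with under 0.3 mm of movement, so the thick tube appears to have stayed in, though no verdict came back.

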